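# Find and release the latched mode key

### The job

One of the four identical mode keys on the bonder's key box has been left latched down. Tap all four keys lightly with a fingertip, one after another from the leftmost to the rightmost as seen from the robot, without pressing any free key home; then press the latched one right down and let it spring up, so that all four keys stand at full height. Do not disturb the jar, the clip box or the eraser beside it.

Things in the scene. Friction and masses are not known exactly. Their poses are not given: they have to be found in the camera images.
- console: key box fixed to the work surface: a low aluminium box 100 x 216 mm and 30 mm high with a grey deck, four square keys in a row along its long side and a black cable gland at the back. Origin: centre of its underside, at work-surface height; x away from the robot, y along the row to the left, z up. The key centres lie at x = 0 and y = +67.5, +22.5, -22.5 and -67.5 mm; each stands in a 40 x 34 mm black frame that rises 4 mm above the deck
- key_a: one of four identical plain off-white push keys, cap 32 x 26 mm (26 mm along the row), in one row, 45 mm apart centre to centre; which of key_a to key_d stands at which place, and which is latched, is for you to find. Origin: centre of the cap's flat top; z up, axes parallel to the console's. It moves straight down only
- key_b: another of the four identical off-white keys (see key_a), origin at the centre of its top. Any free key: top 50 mm above the work surface (20 mm above the console's deck), travel at most 9 mm against a spring; it begins to give at about 1.5 N, takes about 1 N more for each mm, and springs back when let go
- key_c: another of the four identical off-white keys (see key_a), origin at the centre of its top.
- key_d: another of the four identical off-white keys (see key_a), origin at the centre of its top. Whichever key is latched rests 3.5 mm lower than a free one (top at 46.5 mm) and does not give below about 4 N; pressed about 5.5 mm further down to the bottom (about 11 N) it unlatches, and rises to the height of the others when let go
- jar_flux: screw-cap jar, 48 mm across, 50 mm high, loose behind the key box; origin at the centre of its underside; to be left alone
- clip_box: small box with a clear lid, 44 x 70 x 30 mm, loose in front of the key box, to the right; origin at the centre of its underside; to be left alone
- eraser: cleaning block, 23 x 44 x 12 mm, loose in front of the key box, to the left; origin at the centre of its underside; to be left alone

How it is judged:
On the way, in this order (a step that is already met when the one before it is completed fails the run):
1. the leftmost key is touched by the fingers (((y of key_a in the frame of console between 0.045 and 0.09 m and contact force between the fingers and key_a above 0.5 N) or (y of key_b in the frame of console between 0.045 and 0.09 m and contact force between the fingers and key_b above 0.5 N) or (y of key_c in the frame of console between 0.045 and 0.09 m and contact force between the fingers and key_c above 0.5 N) or (y of key_d in the frame of console between 0.045 and 0.09 m and contact force between the fingers and key_d above 0.5 N))), for 0.02 s.
2. the second from left key is touched by the fingers (((y of key_a in the frame of console between 0 and 0.045 m and contact force between the fingers and key_a above 0.5 N) or (y of key_b in the frame of console between 0 and 0.045 m and contact force between the fingers and key_b above 0.5 N) or (y of key_c in the frame of console between 0 and 0.045 m and contact force between the fingers and key_c above 0.5 N) or (y of key_d in the frame of console between 0 and 0.045 m and contact force between the fingers and key_d above 0.5 N))), for 0.02 s.
3. the third from left key is touched by the fingers (((y of key_a in the frame of console between -0.045 and 0 m and contact force between the fingers and key_a above 0.5 N) or (y of key_b in the frame of console between -0.045 and 0 m and contact force between the fingers and key_b above 0.5 N) or (y of key_c in the frame of console between -0.045 and 0 m and contact force between the fingers and key_c above 0.5 N) or (y of key_d in the frame of console between -0.045 and 0 m and contact force between the fingers and key_d above 0.5 N))), for 0.02 s.
4. the rightmost key is touched by the fingers (((y of key_a in the frame of console between -0.09 and -0.045 m and contact force between the fingers and key_a above 0.5 N) or (y of key_b in the frame of console between -0.09 and -0.045 m and contact force between the fingers and key_b above 0.5 N) or (y of key_c in the frame of console between -0.09 and -0.045 m and contact force between the fingers and key_c above 0.5 N) or (y of key_d in the frame of console between -0.09 and -0.045 m and contact force between the fingers and key_d above 0.5 N))), for 0.02 s.
5. the latched key has been released: all four keys stand at full height (z of each of key_a, key_b, key_c, key_d in the frame of console above 0.0485 m), for 0.2 s.
At the end, for the whole second after the job is handed in: all four key tops stand within 1.5 mm of their full height of 50 mm above the work surface; jar, clip box and eraser are at rest within 15 mm of where they stood (all of step 5 and distance of each of jar_flux, clip_box, eraser from where it was at the start of the episode below 0.015 m and linear speed of each of jar_flux, clip_box, eraser below 0.02 m/s); the robot touches nothing.
It fails at once if a free key is pressed home (more than 7 mm of its 9 mm travel) (z of any of key_a, key_b, key_d in the frame of console below 0.043 m).
It fails at once if the jar, clip box or eraser is moved more than 15 mm or lifted (distance of any of jar_flux, clip_box, eraser from where it was at the start of the episode above 0.015 m).
It also fails if it takes over 48 s, if anything falls off the work surface, if the arm or the gripper's body presses on something with over 40 N, if the wrist force passes 120 N, or if a joint passes its speed limit or range.

### The arm

A 6-joint arm with a two-finger parallel gripper is mounted at the origin on the work surface; the furniture and walls round the work are solid. World frame = base frame: x ahead of the robot, y to its left, z up, the work surface at z = 0. Lengths are in m, angles in rad, forces in N, time in s.
With the tool pointing down it reaches from about 0.3 to 0.875 m from the base axis. Payload 6.4 kg.
Tool frame: the origin (TCP) lies between the finger pads; the fingertips stand 19 mm ahead of it and the grasp point (between the pads) is the TCP (ctrl.tips_ahead is the z of the fingertips in the tool frame, in m); z points along the fingers, y is the line along which they close (so a half turn about z gives the same grasp; the last joint's range is limited). The gripper opens to 85 mm and grips with 20 to 120 N. Pads are 22 mm wide; open, the fingers measure 114 mm over their backs; the gripper's body (76 mm by 85 mm) begins 54 mm behind the grasp point. The pads swing forward as they close: fully open they stand 13 mm farther back than shut.
Start: joints at [1.139, 0.181, 1.607, -0, 1.354, -0.206], TCP at [0.129, 0.56, 0.25] pointing down, gripper open.
Joint ranges: [-2.99, 2.99], [-0.89, 2.07], [0.3, 2.58], [-1.14, 4.28], [0, 2.63], [-3.12, 3.12]. Speed limits (rad/s): [2.57, 2.57, 3.01, 3.14, 3.14, 3.14].

### API

Orientations are given as a unit quaternion [w, x, y, z].
In Python, from bench import readout, vision, ctrl gives the robot as it stands.
- The arm moves only by the tool play_rows, never from a script. Its arguments are lists of equal length, an entry for each row: "xyz": the shift along the tool's x, y, z in mm, a list of three; "rot": the turn, a rotation vector about the tool's x, y, z in rad, a list of three; "grip": the opening, from 0 (shut) to 1 (fully open). In form: {"xyz": [[x, y, z], ...], "rot": [[rx, ry, rz], ...], "grip": [grip, ...]}. A call has exactly 10 rows; each row is the pose to reach, as a shift and turn from the pose commanded when the call began, along the tool's axes at that moment; what a row does not reach only later rows make up. A row lasts 1/8 s, in which the tool goes at most 62.5 mm and 10.7 degrees, less where a joint would pass 70% of its speed; a pose out of reach is approached as far as the arm can. A call with a gripper value outside its range is refused whole. The fingers move at their own pace and stop on an object; the grip force is fixed at half the most. Time passes only in rows, so rows that repeat a pose let the fingers close, or fill a call up. It gives the time, the measured TCP pose, the force, the opening and the grip force at its end, in the units of the state.
- readout.get_obs(): the state, without advancing time (a new reading comes with each control period).
- vision.camera(name): name is "scene" or "top" or "wrist"; returns a dict with "color" (480x640x3 uint8, red, green, blue), "depth" (480x640 float32, m along the optical axis (not along the pixel's ray), 0 where there is no reading), "camera_matrix" (3x3 intrinsics, pixels), "k1" (the pictures are not rectified: a ray, as slopes to the right and down, at radius r is drawn at 1 + k1 r^2 times it, then the intrinsics apply), "extrinsics" (4x4, takes a point from camera to world coordinates); the wrist camera has in their place "hand_eye" (4x4, takes a point from camera to tool coordinates, whose origin is the TCP and whose axes are the flange's). Camera axes: x right, y down, z forward; pixel columns grow to the right and rows downward; lengths in m; the calibration is good to about 2 mm. A picture is of the moment at which its call begins: read the wrist's pose just before it.
- ctrl.hand_in(): hands the job in; it is judged then, once.
The state is a dict: "time_s": time; "q": joint angles; "dq": joint speeds; "joint_efforts": joint torques, N m; "eef_pos": TCP position; "eef_rot": TCP orientation; "wrist_force": force on the tool from outside, world axes, zero at the start; "torque": the same for the moment, N m; "opening": opening from 0.0 (shut) to 1.0 (fully open); "grasp_force": force on a finger pad.
Only numpy, scipy, OpenCV 4.12 (cv2) and the standard library are available. Lean on these libraries where they do the work, as an engineer would, in place of code of your own. Each camera call takes 0.05 s, during which the arm holds its last target. There are 200 camera calls.

## Working session

There is one attempt and no reset: what is moved stays moved. The work goes in short steps, Python scripts to look and compute and a tool call to move; the robot and the scene stay as the last step left them, time stands still between calls to the robot, and variables do not carry over. Pictures are saved under pics/ and viewed, at most 10 in all, crops included, and the job is handed in when it is done.

Besides the shell and the picture viewer there is one more tool, called after "Call:" as name(argument=value, ...), one argument or row to a line, values as JSON. play_rows: Moves the arm, as the interface text tells. Its arguments: {"type":"object","properties":{"xyz":{"type":"array","items":{"type":"array","items":{"type":"number"}}},"rot":{"type":"array","items":{"type":"array","items":{"type":"number"}}},"grip":{"type":"array","items":{"type":"number"}}},"required":["xyz","rot","grip"]}

```bash
mkdir -p pics
cat > h.py <<'E'
import numpy as np, cv2
from bench import readout, vision, ctrl
from scipy.spatial.transform import Rotation as R
def T(o):
    q=o["eef_rot"]; M=np.eye(4); M[:3,:3]=R.from_quat([q[1],q[2],q[3],q[0]]).as_matrix(); M[:3,3]=o["eef_pos"]; return M
def cam(n):
    o=readout.get_obs(); c=vision.camera(n)
    c["E"]=c["extrinsics"] if n!="wrist" else T(o)@c["hand_eye"]
    return c
def ray(c,px,z):
    K=np.array(c["camera_matrix"]); d=np.array([c["k1"],0,0,0,0.])
    s=cv2.undistortPoints(np.array(px,float).reshape(-1,1,2),K,d).reshape(-1,2)
    E=np.array(c["E"]); v=np.c_[s,np.ones(len(s))]@E[:3,:3].T; p=E[:3,3]
    return p+v*((z-p[2])/v[:,2])[:,None]
def cloud(c):
    h,w=c["depth"].shape; u,v=np.meshgrid(np.arange(w),np.arange(h))
    K=np.array(c["camera_matrix"]); d=np.array([c["k1"],0,0,0,0.])
    s=cv2.undistortPoints(np.c_[u.ravel(),v.ravel()].astype(float).reshape(-1,1,2),K,d).reshape(-1,2)
    E=np.array(c["E"]); return ((np.c_[s,np.ones(len(s))]*c["depth"].reshape(-1,1))@E[:3,:3].T+E[:3,3]).reshape(h,w,3)
E
python3 - <<'E'
from h import *
print(readout.get_obs(), ctrl.tips_ahead)
for n in("top","scene"):
    c=cam(n); cv2.imwrite(f"pics/{n}0.png",c["color"][...,::-1]); print(n,c["camera_matrix"],c["k1"],c["E"])
    np.save(n+"0.npy",c,allow_pickle=True)
E
```

```text
{'time_s': 0.0, 'q': array([ 1.13869298e+00,  1.81552424e-01,  1.60800470e+00, -1.48005933e-05,
        1.35381705e+00, -2.06295391e-01]), 'dq': array([ 1.20328645e-05, -4.52351966e-04,  1.97808133e-03,  6.14761501e-05,
       -2.11785904e-03,  4.24878085e-04]), 'joint_efforts': array([-2.52548680e-04, -4.44876444e+01, -3.51334119e+01, -2.80661288e-04,
        9.14122764e-03,  6.61042293e-06]), 'eef_pos': array([0.12849906, 0.55991929, 0.24937933]), 'eef_rot': array([-2.72665225e-04,  1.12662627e-01,  9.93632899e-01, -8.48030405e-04]), 'wrist_force': array([ 0.16572682,  0.60491683, -0.06052627]), 'torque': array([-0.00440943, -0.0114505 ,  0.02755012]), 'grasp_force': 0.0, 'opening': 1.001865541598093} 0.019
top [[607.75973624   0.         312.02462881]
 [  0.         607.75973624 237.41855849]
 [  0.           0.           1.        ]] 0.05497635288148758 [[ 0.00740031 -0.99835971  0.05677264  0.46962607]
 [-0.99967991 -0.0087598  -0.02373479 -0.1767735 ]
 [ 0.02419317 -0.05657883 -0.99810497  0.98008535]
 [ 0.          0.          0.          1.        ]]
scene [[537.53174418   0.         322.76853201]
 [  0.         537.53174418 232.4299697 ]
 [  0.           0.           1.        ]] -0.08764808734944886 [[ 0.45138301 -0.3851569   0.80492704 -0.16000274]
 [-0.89227727 -0.18498441  0.41185196 -0.52518973]
 [-0.00972868 -0.90412108 -0.42716557  0.42860251]
 [ 0.          0.          0.          1.        ]]
```

View pics/top0.png

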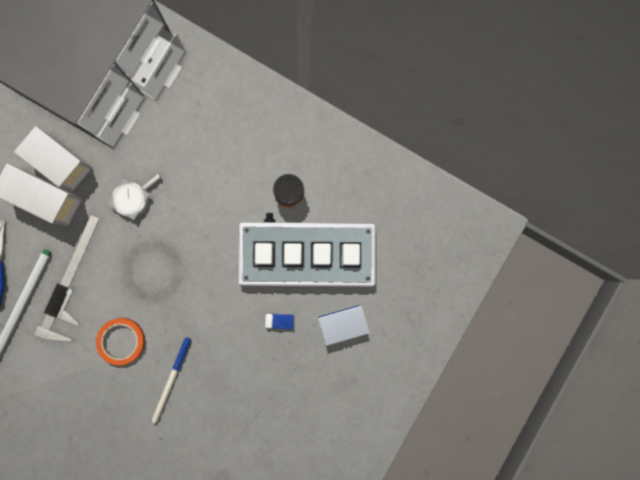

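The top view shows the key box with its cap keys at about (264,254), (293,254), (322,254) and (351,254). The jar is behind at (289,190), with the eraser (280,322) and clip box (344,326) in front. Next I measure the key centres and heights.

Run:
```python
from h import *
for n in("top","scene"):
    c=np.load(n+"0.npy",allow_pickle=True).item()
    P=cloud(c); g=c["color"].min(2).astype(int)
    hsv=cv2.cvtColor(c["color"],cv2.COLOR_RGB2HSV)
    if n=="top": m=np.zeros((480,640),np.uint8); m[236:272,246:368]=(g[236:272,246:368]>175)*255
    else: m=((abs(P[...,0]-.47)<.13)&(abs(P[...,1]+.16)<.11)&(P[...,2]>.041)&(g>140)).astype(np.uint8)*255
    m=cv2.erode(m,np.ones((3,3)))
    N,L,S,C=cv2.connectedComponentsWithStats(m)
    for i in range(1,N):
        if S[i,4]<40: continue
        print(n,C[i].round(1),S[i],"depthpt",np.median(P[L==i],0).round(4),"zmean",P[L==i][:,2].mean().round(4),"ray",ray(c,[C[i]],.05).round(4))
```

```text
top [262.7 253. ] [256 244  15  19 260] depthpt [ 0.498  -0.124   0.0497] zmean 0.0533 ray [[ 0.498  -0.1237  0.05  ]]
top [292.4 253.4] [285 245  15  18 250] depthpt [ 0.4983 -0.1685  0.0496] zmean 0.0534 ray [[ 0.4977 -0.169   0.05  ]]
top [321.5 253.4] [315 245  14  18 250] depthpt [ 0.4987 -0.2137  0.0476] zmean 0.0475 ray [[ 0.4981 -0.2136  0.05  ]]
top [350.5 253.5] [344 245  14  18 249] depthpt [ 0.4976 -0.2577  0.0498] zmean 0.0609 ray [[ 0.4983 -0.2581  0.05  ]]
scene [287.1 243.1] [278 239  19   9  91] depthpt [ 0.4954 -0.1259  0.0491] zmean 0.0491 ray [[ 0.4937 -0.127   0.05  ]]
scene [312.3 248.6] [304 245  18   9  96] depthpt [ 0.4957 -0.1713  0.0491] zmean 0.0491 ray [[ 0.494 -0.172  0.05 ]]
scene [338.1 255.9] [329 252  20   9 103] depthpt [ 0.4951 -0.2161  0.0469] zmean 0.0468 ray [[ 0.4894 -0.2185  0.05  ]]
scene [364.5 260.4] [357 256  16  10  94] depthpt [ 0.4959 -0.2593  0.0489] zmean 0.0489 ray [[ 0.4936 -0.2598  0.05  ]]
```

View pics/scene0.png

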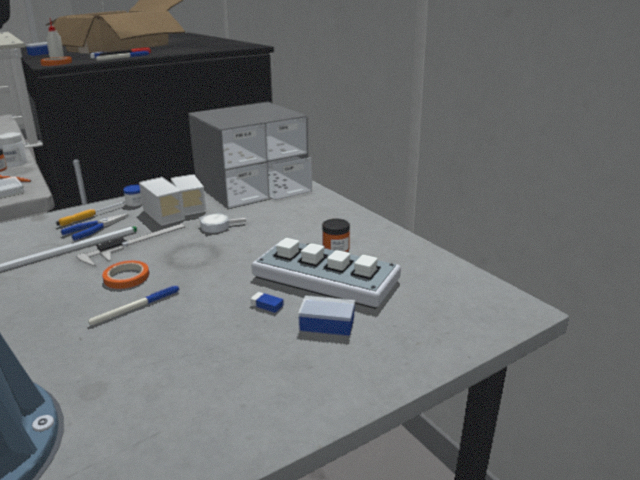

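Call:
play_rows(
  xyz=[
    [-51,-58,0],
    [-102,-117,0],
    [-154,-175,0],
    [-205,-234,0],
    [-256,-292,0],
    [-308,-351,0],
    [-359,-410,0],
    [-410,-468,0],
    [-461,-526,0],
    [-512,-585,0],
  ],
  rot=[
    [0,0,-0.05],
    [0,0,-0.1],
    [0,0,-0.15],
    [0,0,-0.2],
    [0,0,-0.226],
    [0,0,-0.226],
    [0,0,-0.226],
    [0,0,-0.226],
    [0,0,-0.226],
    [0,0,-0.226],
  ],
  grip=[0,0,0,0,0,0,0,0,0,0],
)

```text
time_s: 1.35
eef_pos: [0.4253, 0.0079, 0.2503]
eef_rot: [0.0, 0.0, 1.0, 0.0]
wrist_force: [0.1, 0.8, -0.5]
opening: -0.002
grasp_force: 0.0
```

Call:
play_rows(
  xyz=[
    [-24,-44,10],
    [-48,-89,30],
    [-72,-133,50],
    [-72,-133,90],
    [-72,-133,130],
    [-72,-133,130],
    [-72,-133,130],
    [-72,-133,130],
    [-72,-133,130],
    [-72,-133,130],
  ],
  rot=[
    [0,0,0],
    [0,0,0],
    [0,0,0],
    [0,0,0],
    [0,0,0],
    [0,0,0],
    [0,0,0],
    [0,0,0],
    [0,0,0],
    [0,0,0],
  ],
  grip=[0,0,0,0,0,0,0,0,0,0],
)

```text
time_s: 2.6
eef_pos: [0.4973, -0.1231, 0.1211]
eef_rot: [0.001, -0.0, 1.0, -0.0]
wrist_force: [0.6, 0.0, -0.1]
opening: 0.007
grasp_force: 0.0
```

Run:
```python
from h import *
o=readout.get_obs(); print(o["eef_pos"],o["wrist_force"])
for n in("top","scene","wrist"):
    c=cam(n); cv2.imwrite(f"pics/{n}1.png",c["color"][...,::-1]); np.save(n+"1.npy",c,allow_pickle=True)
    if n=="wrist":
        P=cloud(c); g=c["color"].min(2); m=((P[...,2]>.042)&(P[...,2]<.056)&(abs(P[...,0]-.497)<.05)&(g>140)).astype(np.uint8)*255
        N,L,S,C=cv2.connectedComponentsWithStats(cv2.erode(m,np.ones((3,3))))
        for i in range(1,N):
            if S[i,4]>200: print(C[i],S[i],np.median(P[L==i],0).round(4),P[L==i].min(0).round(3),P[L==i].max(0).round(3))
a=cv2.imread("pics/scene1.png")[150:330,220:460]; cv2.imwrite("pics/m1.png",np.hstack([cv2.resize(a,(400,300)),cv2.resize(cv2.imread("pics/wrist1.png"),(400,300))]))
```

```text
[ 0.49726037 -0.12309649  0.12111163] [ 0.63774262  0.00167094 -0.14050681]
[149.89307022 259.96328591] [ 125  235   50   52 2179] [ 0.4962 -0.214   0.0478] [ 0.482 -0.227  0.046] [ 0.512 -0.202  0.05 ]
[ 66.90962672 260.62033399] [  42  236   50   51 2036] [ 0.496  -0.2589  0.0501] [ 0.482 -0.272  0.048] [ 0.512 -0.247  0.052]
[232.65752212 261.59469027] [ 208  236   49   53 2260] [ 0.4964 -0.1693  0.0501] [ 0.482 -0.182  0.048] [ 0.512 -0.158  0.053]
[319.14145658 259.68954248] [ 297  236   46   53 2142] [ 0.4949 -0.1248  0.0502] [ 0.482 -0.136  0.048] [ 0.511 -0.113  0.053]
```

View pics/m1.png

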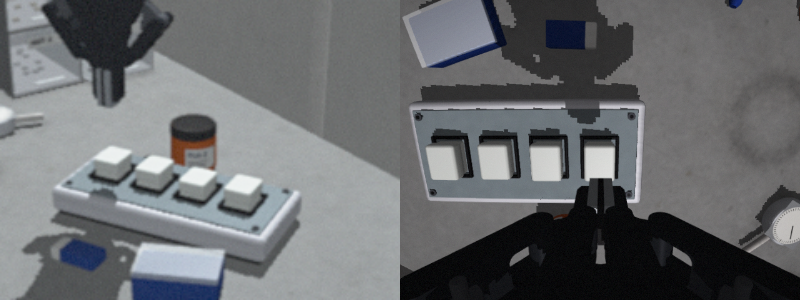

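Left half: the shut fingertips hang over the leftmost key. Right half (wrist view): the tips are over the leftmost key. By depth, the third key from the left is about 2.3 mm lower, so that is the latched one.

Call:
play_rows(
  xyz=[
    [0,-2,15],
    [0,-2,30],
    [0,-2,42],
    [0,-2,48],
    [0,-2,48],
    [0,-2,48],
    [0,-2,48],
    [0,-2,48],
    [0,-2,48],
    [0,-2,48],
  ],
  rot=[
    [0,0,0],
    [0,0,0],
    [0,0,0],
    [0,0,0],
    [0,0,0],
    [0,0,0],
    [0,0,0],
    [0,0,0],
    [0,0,0],
    [0,0,0],
  ],
  grip=[0,0,0,0,0,0,0,0,0,0],
)

```text
time_s: 4.0
eef_pos: [0.4969, -0.125, 0.0724]
eef_rot: [0.0, -0.0, 1.0, -0.0]
wrist_force: [-0.3, -0.8, 0.5]
opening: 0.005
grasp_force: 0.0
```

Call:
play_rows(
  xyz=[
    [0,0,1],
    [0,0,2],
    [0,0,3],
    [0,0,4],
    [0,0,4.5],
    [0,0,5],
    [0,0,5.5],
    [0,0,5.5],
    [0,0,5.5],
    [0,0,5.5],
  ],
  rot=[
    [0,0,0],
    [0,0,0],
    [0,0,0],
    [0,0,0],
    [0,0,0],
    [0,0,0],
    [0,0,0],
    [0,0,0],
    [0,0,0],
    [0,0,0],
  ],
  grip=[0,0,0,0,0,0,0,0,0,0],
)

```text
time_s: 5.25
eef_pos: [0.4968, -0.125, 0.0668]
eef_rot: [-0.0, -0.0, 1.0, -0.0]
wrist_force: [-1.7, 0.3, 4.1]
opening: -0.006
grasp_force: 1.8
```

Call:
play_rows(
  xyz=[
    [0,0,-8],
    [0,0,-15],
    [0,-22,-15],
    [0,-45,-15],
    [0,-45,-15],
    [0,-45,-8],
    [0,-45,-3],
    [0,-45,-1],
    [0,-45,0],
    [0,-45,0],
  ],
  rot=[
    [0,0,0],
    [0,0,0],
    [0,0,0],
    [0,0,0],
    [0,0,0],
    [0,0,0],
    [0,0,0],
    [0,0,0],
    [0,0,0],
    [0,0,0],
  ],
  grip=[0,0,0,0,0,0,0,0,0,0],
)

```text
time_s: 6.5
eef_pos: [0.4967, -0.1695, 0.0668]
eef_rot: [-0.0, -0.0, 1.0, 0.0]
wrist_force: [-1.5, 2.1, 3.4]
opening: 0.006
grasp_force: 1.8
```

Call:
play_rows(
  xyz=[
    [0,0,-8],
    [0,0,-15],
    [0,-22,-15],
    [0,-45,-15],
    [0,-45,-15],
    [0,-45,-7],
    [0,-45,-2],
    [0,-45,1],
    [0,-45,2],
    [0,-45,2.2],
  ],
  rot=[
    [0,0,0],
    [0,0,0],
    [0,0,0],
    [0,0,0],
    [0,0,0],
    [0,0,0],
    [0,0,0],
    [0,0,0],
    [0,0,0],
    [0,0,0],
  ],
  grip=[0,0,0,0,0,0,0,0,0,0],
)

```text
time_s: 7.75
eef_pos: [0.4966, -0.2145, 0.0646]
eef_rot: [-0.0, -0.0, 1.0, 0.0]
wrist_force: [-2.7, 1.9, 4.5]
opening: -0.004
grasp_force: 2.2
```

Call:
play_rows(
  xyz=[
    [0,0,-9],
    [0,0,-17],
    [0,-22,-17],
    [0,-45,-17],
    [0,-45,-17],
    [0,-45,-10],
    [0,-45,-5],
    [0,-45,-3],
    [0,-45,-2],
    [0,-45,-2],
  ],
  rot=[
    [0,0,0],
    [0,0,0],
    [0,0,0],
    [0,0,0],
    [0,0,0],
    [0,0,0],
    [0,0,0],
    [0,0,0],
    [0,0,0],
    [0,0,0],
  ],
  grip=[0,0,0,0,0,0,0,0,0,0],
)

```text
time_s: 9.0
eef_pos: [0.4967, -0.2595, 0.0666]
eef_rot: [-0.0, -0.0, 1.0, 0.0]
wrist_force: [-2.8, 1.2, 4.0]
opening: 0.005
grasp_force: 1.9
```

Call:
play_rows(
  xyz=[
    [0,0,-10],
    [0,0,-20],
    [0,0,-30],
    [0,22,-30],
    [0,45,-30],
    [0,45,-30],
    [0,45,-30],
    [0,45,-30],
    [0,45,-30],
    [0,45,-30],
  ],
  rot=[
    [0,0,0],
    [0,0,0],
    [0,0,0],
    [0,0,0],
    [0,0,0],
    [0,0,0],
    [0,0,0],
    [0,0,0],
    [0,0,0],
    [0,0,0],
  ],
  grip=[0,0,0,0,0,0,0,0,0,0],
)

```text
time_s: 10.25
eef_pos: [0.4968, -0.2153, 0.0965]
eef_rot: [-0.0, 0.0, 1.0, 0.0]
wrist_force: [-0.5, 0.3, 0.2]
opening: -0.002
grasp_force: 0.0
```

```bash
cat > k.py <<'E'
from h import *
c=cam("wrist"); P=cloud(c); g=c["color"].min(2); m=((P[...,2]>.038)&(P[...,2]<.058)&(abs(P[...,0]-.497)<.05)&(g>140)).astype(np.uint8)*255
N,L,S,C=cv2.connectedComponentsWithStats(cv2.erode(m,np.ones((3,3))))
for i in range(1,N):
    if S[i,4]>200: print(C[i].round(),S[i,4],np.median(P[L==i],0).round(4))
o=readout.get_obs(); print(o["eef_pos"],o["wrist_force"],o["time_s"])
E
python3 k.py
```

```text
[327. 270.] 1570 [ 0.4931 -0.2123  0.0461]
[226. 280.] 2923 [ 0.4961 -0.2597  0.0501]
[421. 280.] 2886 [ 0.4959 -0.1702  0.0502]
[515. 279.] 2711 [ 0.4958 -0.1255  0.0502]
[ 0.4968042  -0.21525704  0.0965307 ] [ 0.04053818  0.37562446 -0.21583982] 10.3
```

Call:
play_rows(
  xyz=[
    [0,0,12],
    [0,0,24],
    [0,0,30],
    [0,0,32],
    [0,0,34],
    [0,0,35.5],
    [0,0,36.5],
    [0,0,37],
    [0,0,37.5],
    [0,0,37.5],
  ],
  rot=[
    [0,0,0],
    [0,0,0],
    [0,0,0],
    [0,0,0],
    [0,0,0],
    [0,0,0],
    [0,0,0],
    [0,0,0],
    [0,0,0],
    [0,0,0],
  ],
  grip=[0,0,0,0,0,0,0,0,0,0],
)

```text
time_s: 11.55
eef_pos: [0.4963, -0.2146, 0.06]
eef_rot: [-0.001, -0.0, 1.0, 0.0]
wrist_force: [-6.6, 2.7, 11.9]
opening: -0.001
grasp_force: 5.9
```

Call:
play_rows(
  xyz=[
    [0,0,0.5],
    [0,0,1],
    [0,0,1],
    [0,0,1],
    [0,0,-6],
    [0,0,-15],
    [0,0,-30],
    [0,0,-50],
    [0,0,-60],
    [0,0,-60],
  ],
  rot=[
    [0,0,0],
    [0,0,0],
    [0,0,0],
    [0,0,0],
    [0,0,0],
    [0,0,0],
    [0,0,0],
    [0,0,0],
    [0,0,0],
    [0,0,0],
  ],
  grip=[0,0,0,0,0,0,0,0,0,0],
)

```text
time_s: 12.8
eef_pos: [0.4975, -0.2154, 0.1201]
eef_rot: [0.001, -0.0, 1.0, -0.001]
wrist_force: [0.5, -0.3, 0.5]
opening: -0.002
grasp_force: 0.0
```

```bash
python3 k.py
```

```text
[237. 261.] 2318 [ 0.4962 -0.2594  0.0502]
[324. 259.] 2160 [ 0.4952 -0.2152  0.0503]
[411. 261.] 2270 [ 0.4962 -0.17    0.0502]
[495. 261.] 2165 [ 0.4961 -0.1254  0.0502]
[ 0.49699685 -0.21505915  0.11928764] [-0.59271764  0.39028537  0.31418432] 12.85
```

```bash
python3 -c "
from bench import ctrl; print(ctrl.hand_in())"
```

```text
the job is handed in; nothing more can be done
None
```

I tapped all four keys left to right, then pressed the third from the left, which was the latched one, right down and let it spring up. The wrist camera then read all four tops at about 50 mm, and I handed the job in at about 13 s. I did not check the jar, clip box or eraser again, but the arm stayed well clear of them.

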